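Close the purple wing nut of a bench air filter

TASK

Close the lid of the filter housing that has the purple wing nut: turn that nut clockwise (seen from above) until its wings line up with the two red stripes on the lid, then let go. Do not knock the hose ports and the gauge beside it, and leave the grey wing nut on the other housing as it is.

Things in the scene. Friction and masses are not known exactly. Their poses are not given: they have to be found in the camera images.
- purple_nut (a joint): Turning angle (rad) of the purple wing nut. It grows clockwise seen from above. It starts between 0 and 0.2; at 0.96 the wings line up with the red stripes; a stop lies at 1.08. The nut turns about the vertical axis of its fixed steel housing (a drum, lid 176 mm in diameter), does not rise, needs about 0.1 N m all the way and stays where it is left.
- purple_wing (a point): Middle of the purple wings, on the nut's axis, 116 mm above the bench, 31 mm above the lid. Turns with the nut: x runs along the wings, y across their flat faces, z up. The wings form one upright plate, 76 mm long, 9 mm thick, from 10 to 42 mm above the lid (two round ears; the notch between them reaches down to 32 mm). Hub below: diameter 20 mm, up to 10 mm above the lid.
- purple_ports: Fittings on the purple nut's lid. Origin: nut axis at lid top (85 mm above bench); axes fixed to the housing, z up. Nut at angle q: wings lie at -q from this x. Red stripes at -55 degrees and opposite, 15 to 51 mm out. Fixed, 62 mm from the axis: two hose ports (diameter 20 mm, 45 mm tall) at 125 and 305 degrees counter-clockwise from x; a dial gauge (diameter 22 mm, 38 mm tall) at 180.
- grey_wingtip (a point): End of one wing of the grey wing nut on the other, otherwise identical housing, 37 mm from that nut's axis and 113 mm above the bench; x points along the wings away from that nut's axis. That nut is to be left alone.

How it is judged:
By the outcome, as a careful person would: the job done as asked, in the order asked, and still so for the second after the job is handed in, with the robot touching nothing.
It also fails if it takes over 32 s, if anything falls off the work surface, if the arm or the gripper's body presses on something with over 40 N, if the wrist force passes 120 N, or if a joint passes its speed limit or range.

ROBOT

A 6-joint arm with a two-finger parallel gripper is mounted at the origin on the work surface. World frame = base frame: x ahead of the robot, y to its left, z up, the work surface at z = 0. Lengths are in m, angles in degrees, forces in N, time in s.
With the tool pointing down it reaches from about 0.25 to 0.8 m from the base axis. Payload 8.5 kg.
Tool frame: the origin (TCP) lies midway between the tips of the shut fingers; the grasp point (between the pads) lies 19 mm behind it; z points along the fingers, y is the direction in which the jaws open and shut (so a half turn about z gives the same grasp; the last joint's range is limited). The gripper opens to 85 mm and grips with 20 to 120 N. Pads are 22 mm wide; open, the fingers measure 114 mm over their backs; the gripper's body (76 mm by 85 mm) begins 54 mm behind the grasp point. The pads swing forward as they close: fully open they stand 13 mm farther back than shut.
Start: joints at [-76.203, 13.648, -0.773, 75.585, 0, 90], TCP at [0.125, -0.51, 0.231] pointing down, gripper open.
Joint ranges: [-152.45, 152.45], [-59.26, 108.67], [-65.41, 83.53], [-104.44, 129.93], [-82.83, 76.93], [-180, 180]. Speed limits (degrees/s): [127.2, 127.2, 159.86, 180, 180, 180].

INTERFACE

Orientations are given as [roll, pitch, yaw] about the fixed x, y, z axes, in that order (R = Rz(yaw) Ry(pitch) Rx(roll)).
In Python, from cell import robot gives the robot as it stands. The module is installed in compiled form; this text tells all that it offers.
- The arm moves only by the tool play_rows, never from a script. Its argument "targets" is a list of rows, each an object with "claw": the opening, from 0 (shut) to 1 (fully open); "linear": the shift along the tool's x, y, z in cm, a list of three; "rot": the turn, a rotation vector about the tool's x, y, z in rad, a list of three. A call has 1 to 5 rows; each row shifts and turns the pose as measured when the row begins, along the tool's axes as they then stand; what a row does not reach is not made up. A row lasts 1/10 s, in which the tool goes at most 50 mm and 8.59 degrees, less where a joint would pass 70% of its speed; a pose out of reach is approached as far as the arm can. A call with a gripper value outside its range is refused whole. The fingers move at their own pace and stop on an object; "newtons" is the grip in N (left out, the last holds). Time passes only in rows, so rows that do not move let the fingers close. It gives the time, the measured TCP pose, the force and the opening at its end, in the units of the state.
- robot.sense(): the state, without advancing time (a new reading comes with each control period).
- robot.read_camera(name): name is "scene" or "top" or "wrist"; returns a dict with "img" (384x512x3 uint8, red, green, blue), "fx", "fy", "cx", "cy" (pixels), "k1" (the pictures are not rectified: a ray, as slopes to the right and down, at radius r is drawn at 1 + k1 r^2 times it, then the intrinsics apply), "cam_to_world" (4x4, takes a point from camera to world coordinates). Camera axes: x right, y down, z forward; pixel columns grow to the right and rows downward; lengths in m; the calibration is good to about 2 mm. A picture is of the moment at which its call begins. There is no depth.
- robot.finish_job(): hands the job in, once; it reports no verdict.
The state is a dict: "time_s": time; "joint_pos": joint angles; "qvel": joint speeds; "effort": joint torques, N m; "tool_pos": TCP position; "ee_rot": TCP orientation; "wrist_force": force on the tool from outside, world axes, zero at the start; "moment": the same for the moment, N m; "grip_width": opening from 0.0 (shut) to 1.0 (fully open).
Only numpy, scipy, OpenCV 4.12 (cv2) and the standard library are available. Lean on these libraries where they do the work, as an engineer would, in place of code of your own. Each camera call takes 0.05 s, during which the arm holds its last target. There are 200 camera calls.

## Working session

There is one attempt and no reset: what is moved stays moved. The work goes in short steps, Python scripts to look and compute and a tool call to move; the robot and the scene stay as the last step left them, time stands still between calls to the robot, and variables do not carry over. Pictures are saved under pics/ and viewed, about 8 in all and at most 12, crops included, and the job is handed in when it is done.

Besides the shell and the picture viewer there is one more tool, called after "Emit:" as name([rows], argument=value, ...), one row to a line, values as JSON. play_rows: Moves the arm, as the interface text tells. Its arguments: {"type":"object","properties":{"targets":{"type":"array"},"newtons":{"type":"number"}},"required":["targets"]}

```bash
mkdir -p pics; cat > h.py <<'E'
import numpy as np, cv2
from cell import robot
def shot(n,f):
    c=robot.read_camera(n); cv2.imwrite('pics/'+f,c['img'][:,:,::-1]); np.save('pics/'+f+'.npy',c,allow_pickle=True); return c
def load(f): return np.load('pics/'+f+'.npy',allow_pickle=True).item()
def KD(c): return np.array([[c['fx'],0,c['cx']],[0,c['fy'],c['cy']],[0,0,1.]]),np.array([c['k1'],0,0,0,0.])
def px2w(c,uv,z):
    K,D=KD(c); p=cv2.undistortPoints(np.array(uv,float).reshape(-1,1,2),K,D).reshape(-1,2)
    T=np.array(c['cam_to_world']); d=np.c_[p,np.ones(len(p))]@T[:3,:3].T; o=T[:3,3]
    return o+d*((np.asarray(z)-o[2])/d[:,2])[:,None]
def w2px(c,P):
    K,D=KD(c); T=np.linalg.inv(np.array(c['cam_to_world']))
    return cv2.projectPoints(np.array(P,float).reshape(-1,1,3),cv2.Rodrigues(T[:3,:3])[0],T[:3,3],K,D)[0].reshape(-1,2)
E
python3 - <<'E'
from h import *
print(robot.sense())
for n in('top','scene','wrist'):
    c=shot(n,n+'0.png'); print(n,np.round(c['cam_to_world'],3).tolist())
E
```

```text
{'time_s': 0.0, 'joint_pos': array([-7.62040529e+01,  1.36810390e+01, -8.18021064e-01,  7.55837282e+01,
       -6.61541252e-04,  8.99969545e+01]), 'qvel': array([ 0.10894248,  0.04412566, -0.04680905, -0.04095569,  0.08002742,
       -0.13326753]), 'effort': array([-1.10588790e-03, -5.38783014e+01,  3.46437049e+01,  1.86967989e-02,
       -1.44640094e-04, -2.14652403e-05]), 'tool_pos': array([ 0.12509012, -0.50944614,  0.23066954]), 'ee_rot': array([-1.79917212e+02,  6.57140083e-04,  1.37989935e+01]), 'wrist_force': array([-0.43196651,  0.20679317, -0.49698768]), 'moment': array([ 0.03552677, -0.01487057, -0.02874159]), 'grip_width': 1.0010650526918319}
top [[-0.023, -0.993, 0.116, 0.501], [-0.999, 0.026, 0.023, -0.012], [-0.026, -0.115, -0.993, 0.942], [0.0, 0.0, 0.0, 1.0]]
scene [[0.439, 0.587, -0.68, 1.067], [0.899, -0.295, 0.325, -0.215], [-0.01, -0.754, -0.657, 0.601], [0.0, 0.0, 0.0, 1.0]]
wrist [[0.239, -0.928, -0.287, 0.198], [-0.971, -0.229, -0.069, -0.492], [-0.002, 0.295, -0.956, 0.373], [0.0, 0.0, 0.0, 1.0]]
```

View pics/top0.png

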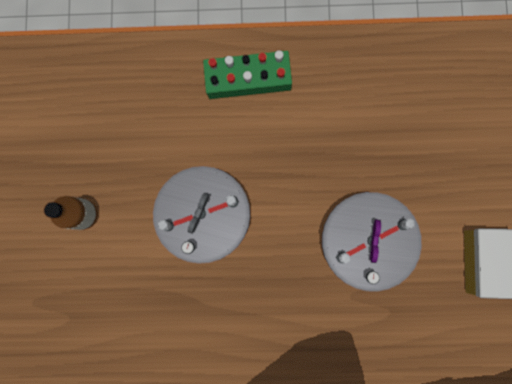

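View pics/scene0.png

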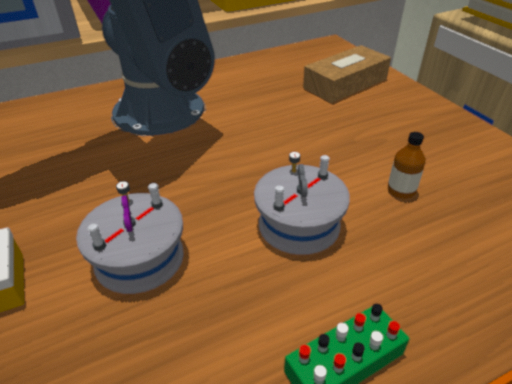

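Top view: the purple wings run from about (377,221) to (375,262) on the lid centred near (372,241). The ports are at (409,223) and (344,258), and the gauge at (372,278). The grey nut is on the other lid, at (200,213). The scene view agrees.

```bash
cat > m.py <<'E'
from h import *
from scipy.optimize import least_squares
def purple(c):
    h=cv2.cvtColor(c['img'],cv2.COLOR_RGB2HSV); return cv2.inRange(h,(130,90,25),(165,255,255))
def red(c):
    h=cv2.cvtColor(c['img'],cv2.COLOR_RGB2HSV); return cv2.inRange(h,(0,150,90),(6,255,255))|cv2.inRange(h,(174,150,90),(180,255,255))
def box(m,u0,u1,v0,v1):
    o=np.zeros_like(m); o[v0:v1,u0:u1]=m[v0:v1,u0:u1]; return o
def line(P):
    d=np.linalg.svd(P[:,:2]-P[:,:2].mean(0))[2][0]; return P[:,:2].mean(0),np.degrees(np.arctan2(d[1],d[0]))%180
def pts(m): v,u=np.nonzero(m); return np.c_[u,v]
E
python3 - <<'E'
from m import *
for f,b in(('top0.png',(320,425,190,292)),('scene0.png',(75,190,175,260))):
    c=load(f); P=pts(box(purple(c),*b)); R=pts(box(red(c),*b))
    print(f,len(P),P.min(0),P.max(0),'wing',line(px2w(c,P,.116)),'red',len(R),line(px2w(c,R,.085)))
c=load('top0.png')
print('ports',px2w(c,[(409,223),(344,258)],.130),'gauge',px2w(c,[(373,277)],.123))
c=load('scene0.png')
print('ports',px2w(c,[(154,187),(95,230)],.130),'gauge',px2w(c,[(123,187)],.123))
# lid edge in top
c=load('top0.png')
g=cv2.cvtColor(c['img'],cv2.COLOR_RGB2HSV); m=box((g[:,:,1]<60).astype(np.uint8),315,430,185,298)
k=max(cv2.findContours(m,0,1)[0],key=cv2.contourArea).reshape(-1,2)
W=px2w(c,k,.085)[:,:2]
s=least_squares(lambda p:np.hypot(*(W-p[:2]).T)-p[2],[.4,-.27,.09],loss='soft_l1',f_scale=.002); print('lid',s.x)
E
```

```text
top0.png 296 [370 220] [380 261] wing (array([ 0.50341415, -0.18350455]), np.float64(171.00019479061498)) red 118 (array([ 0.50454178, -0.18716757]), np.float64(116.4287008475417))
scene0.png 237 [121 195] [132 231] wing (array([ 0.5057532 , -0.18467075]), np.float64(172.45269821679398)) red 138 (array([ 0.50087721, -0.18680958]), np.float64(116.6417095544769))
ports [[ 0.531489   -0.23909315  0.13      ]
 [ 0.47547835 -0.12725196  0.13      ]] gauge [[ 0.44247633 -0.17556244  0.123     ]]
ports [[ 0.47841531 -0.12766976  0.13      ]
 [ 0.53875716 -0.23735421  0.13      ]] gauge [[ 0.44537157 -0.17469456  0.123     ]]
lid [ 0.50358026 -0.18293766  0.08709201]
```

Emit:
play_rows([
  {"claw":0.6,"linear":[3.7,-1.9,0],"rot":[0,0,0]},
  {"claw":0.6,"linear":[3.7,-1.9,0],"rot":[0,0,0]},
  {"claw":0.6,"linear":[3.7,-1.9,0],"rot":[0,0,0]},
  {"claw":0.6,"linear":[3.7,-1.9,0],"rot":[0,0,0]},
  {"claw":0.6,"linear":[3.7,-1.9,0],"rot":[0,0,0]},
])

```text
time_s: 0.65
tool_pos: [0.2835, -0.372, 0.2289]
ee_rot: [-179.9, 0.1, 13.3]
wrist_force: [0.5, -0.3, 0.1]
grip_width: 0.6
```

```bash
python3 -c "
from h import *
s=robot.sense();print(s['joint_pos'],s['tool_pos'],s['ee_rot'])"
```

```text
[-5.26884390e+01  8.20535120e+00 -8.07908967e+00  7.38788361e+01
 -2.67751941e-03  1.14046376e+02] [ 0.28350777 -0.37202507  0.22894226] [-1.79851984e+02  6.89764949e-02  1.32652774e+01]
```

Emit:
play_rows([
  {"claw":0.6,"linear":[4.3,-2.2,0],"rot":[0,0,0]},
  {"claw":0.6,"linear":[4.3,-2.2,0],"rot":[0,0,0]},
  {"claw":0.6,"linear":[4.3,-2.2,0],"rot":[0,0,0]},
  {"claw":0.6,"linear":[4.3,-2.2,0],"rot":[0,0,0]},
  {"claw":0.6,"linear":[4.3,-2.2,0],"rot":[0,0,0]},
])

```text
time_s: 1.15
tool_pos: [0.4726, -0.2087, 0.2288]
ee_rot: [-179.9, 0.1, 13.1]
wrist_force: [0.4, -1.2, -0.7]
grip_width: 0.596
```

Emit:
play_rows([
  {"claw":0.6,"linear":[0,0,0],"rot":[0,0,-0.145]},
  {"claw":0.6,"linear":[0,0,0],"rot":[0,0,-0.145]},
  {"claw":0.6,"linear":[0,0,0],"rot":[0,0,-0.145]},
  {"claw":0.6,"linear":[0,0,0],"rot":[0,0,-0.145]},
  {"claw":0.6,"linear":[0,0,0],"rot":[0,0,-0.145]},
])

```text
time_s: 1.65
tool_pos: [0.4776, -0.2019, 0.2265]
ee_rot: [-179.7, -0.1, 56.1]
wrist_force: [-0.1, -0.6, -0.2]
grip_width: 0.599
```

Emit:
play_rows([
  {"claw":0.6,"linear":[0,0,0],"rot":[0,0,-0.145]},
  {"claw":0.6,"linear":[0,0,0],"rot":[0,0,-0.145]},
  {"claw":0.6,"linear":[0,0,0],"rot":[0,0,-0.145]},
  {"claw":0.6,"linear":[0,0,0],"rot":[0,0,-0.145]},
  {"claw":0.6,"linear":[0,0,0],"rot":[0,0,-0.145]},
])

```text
time_s: 2.15
tool_pos: [0.477, -0.2014, 0.2251]
ee_rot: [-179.7, -0.4, 99.0]
wrist_force: [-0.5, -0.4, 0.4]
grip_width: 0.599
```

Emit:
play_rows([
  {"claw":0.6,"linear":[0,0,0],"rot":[0,0,-0.145]},
  {"claw":0.6,"linear":[0,0,0],"rot":[0,0,-0.145]},
  {"claw":0.6,"linear":[0,0,0],"rot":[0,0,-0.145]},
  {"claw":0.6,"linear":[0,0,0],"rot":[0,0,-0.145]},
  {"claw":0.6,"linear":[0,0,0],"rot":[0,0,-0.145]},
])

```text
time_s: 2.65
tool_pos: [0.4762, -0.201, 0.2237]
ee_rot: [-179.9, -0.7, 142.0]
wrist_force: [0.8, -0.5, 0.6]
grip_width: 0.599
```

Emit:
play_rows([
  {"claw":0.6,"linear":[0,0,0],"rot":[0,0,-0.13]},
  {"claw":0.6,"linear":[0,0,0],"rot":[0,0,-0.13]},
  {"claw":0.6,"linear":[0,0,0],"rot":[0,0,-0.13]},
  {"claw":0.6,"linear":[0,0,0],"rot":[0,0,-0.12]},
  {"claw":0.6,"linear":[0,0,0],"rot":[0,0,0]},
])

```text
time_s: 3.15
tool_pos: [0.4754, -0.2007, 0.2224]
ee_rot: [179.7, -0.8, 172.7]
wrist_force: [-0.4, -0.5, 0.1]
grip_width: 0.598
```

```bash
python3 -c "
from m import *
s=robot.sense();print(s['joint_pos'],s['tool_pos'],s['ee_rot'])
c=shot('wrist','wrist1.png');print(np.round(c['cam_to_world'],3).tolist())
P=pts(purple(c));R=pts(red(c));print(len(P),line(px2w(c,P,.116)),len(R),line(px2w(c,R,.085)))"
```

```text
[-22.95665846  13.5678365   -2.19177172  75.0544705    0.11857319
 -15.60687348] [ 0.47542281 -0.20069118  0.22242319] [179.66677099  -0.75216197 172.65155994]
[[0.128, 0.951, 0.28, 0.403], [0.992, -0.124, -0.03, -0.192], [0.006, 0.281, -0.96, 0.365], [0.0, 0.0, 0.0, 1.0]]
927 (array([ 0.5073521 , -0.18522775]), np.float64(160.04225754690327)) 550 (array([ 0.50141585, -0.18284424]), np.float64(117.44860066246703))
```

View pics/wrist1.png

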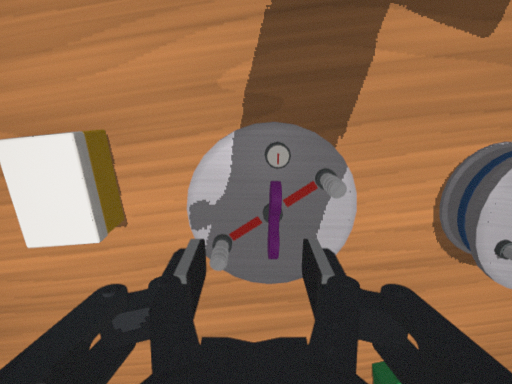

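The wrist view shows the purple wings from (276,182) to (273,258), the gauge at (278,155) and the ports at (330,180) and (221,245). I'll redo the fit inside that window.

```bash
python3 -c "
from m import *
c=load('wrist1.png')
P=pts(box(purple(c),255,295,175,265));R=pts(box(red(c),220,330,175,245))
W=px2w(c,P,.116); ce,a=line(W);u=np.array([np.cos(np.radians(a)),np.sin(np.radians(a))]);t=(W[:,:2]-ce)@u
print(len(P),ce,a,t.min(),t.max(),ce+u*(t.min()+t.max())/2); print(len(R),line(px2w(c,R,.085)))
print(px2w(c,[(276,182),(273,258)],.116),px2w(c,[(278,154)],.123))
# joint fit of axis+wing angle by silhouette in 3 views
from scipy.optimize import minimize
V=[('wrist1.png',(255,295,175,265)),('top0.png',(362,388,210,270)),('scene0.png',(115,140,188,238))]
M=[(load(f),box(purple(load(f)),*b)>0) for f,b in V]
for (c,m) in M:
  def cost(p):
    th=p[2];e=np.array([np.cos(th),np.sin(th),0]);n=np.array([-e[1],e[0],0]);o=np.array([p[0],p[1],.085]);r=np.zeros(m.shape,np.uint8)
    for s in(-1,1):
      Q=[o+e*(s*22+16*np.cos(k))*.001+n*w*.0045+[0,0,(26+16*np.sin(k))*.001] for k in np.linspace(0,6.28,16) for w in(-1,1)]
      Q+=[o+n*w*.0045+[0,0,z] for w in(-1,1) for z in(.010,.032)]
      cv2.fillPoly(r,[cv2.convexHull((w2px(c,Q)*16).round().astype(np.int32))],255,shift=4)
    return np.sum((cv2.GaussianBlur(r,(0,0),1)/255.-cv2.GaussianBlur(m*1.,(0,0),1))**2)
  best=min((minimize(cost,[.5045,-.184,a0],method='Nelder-Mead',options=dict(initial_simplex=[[.5045,-.184,a0],[.509,-.184,a0],[.5045,-.179,a0],[.5045,-.184,a0+.1]])) for a0 in(-.1,-.2,-.3)),key=lambda s:s.fun)
  print(best.x,np.degrees(best.x[2]),best.fun,m.sum())
"
```

```text
875 [ 0.49987636 -0.18454885] 171.41242685082116 -0.03915785290679298 0.03590224565802939 [ 0.50148591 -0.18479191]
543 (array([ 0.50209396, -0.18297319]), np.float64(116.56333081961546))
[[ 0.46536245 -0.17903914  0.116     ]
 [ 0.53863232 -0.18970994  0.116     ]] [[ 0.44009936 -0.17521252  0.123     ]]
[ 0.50292345 -0.18467785 -0.14123674] -8.09226885347348 38.3516816870175 875
[ 0.50268952 -0.18439903 -0.17115624] -9.80653019121869 29.39901896762873 296
[ 0.49889373 -0.18397446 -0.12590548] -7.213852401513578 8.10380923186836 237
```

Emit:
play_rows([
  {"claw":0.6,"linear":[-2.5,2.1,0],"rot":[0.006,-0.013,0.02]},
  {"claw":0.6,"linear":[0,0,2],"rot":[0,0,0]},
  {"claw":0.6,"linear":[0,0,2.5],"rot":[0,0,0]},
  {"claw":0.6,"linear":[0,0,1.5],"rot":[0,0,0]},
  {"claw":0.6,"linear":[0,0,0],"rot":[0,0,0]},
])

```text
time_s: 3.7
tool_pos: [0.5044, -0.1828, 0.1606]
ee_rot: [-180.0, 0.1, 170.1]
wrist_force: [-0.9, 0.8, 0.7]
grip_width: 0.599
```

```bash
python3 -c "
from m import *
s=robot.sense();print(s['joint_pos'],s['tool_pos'],s['ee_rot'],s['grip_width'])
from scipy.spatial.transform import Rotation as Ro
R=Ro.from_euler('xyz',s['ee_rot'],degrees=True)
print('cm',R.inv().apply(np.array([.503,-.184,.097])-s['tool_pos'])*100,'rot',(R.inv()*Ro.from_euler('xyz',[180,0,171.5],degrees=True)).as_rotvec())
"
```

```text
[-1.99008145e+01  1.65783903e+01 -7.29810781e+00  6.60243291e+01
 -3.24413620e-02 -9.96015477e+00] [ 0.50440769 -0.18278589  0.16059819] [-1.79950894e+02  9.20668704e-02  1.70059352e+02] 0.5988249069299499
cm [ 0.12791594 -0.13843831  6.3597431 ] rot [-0.00087721  0.00159601 -0.02514474]
```

Emit:
play_rows([
  {"claw":0.6,"linear":[0.1,-0.1,0],"rot":[0,0,-0.02]},
  {"claw":0.6,"linear":[0,0,2],"rot":[0,0,0]},
  {"claw":0.6,"linear":[0,0,2],"rot":[0,0,0]},
  {"claw":0.6,"linear":[0,0,1.5],"rot":[0,0,0]},
  {"claw":0.6,"linear":[0,0,0],"rot":[0,0,0]},
])

```text
time_s: 4.2
tool_pos: [0.5054, -0.1851, 0.1087]
ee_rot: [-179.9, 0.4, 171.0]
wrist_force: [0.6, -0.5, -0.1]
grip_width: 0.599
```

```bash
cat > st.py <<'E'
from m import *
import sys
s=robot.sense();print(s['joint_pos'].round(1),s['tool_pos'].round(4),s['ee_rot'].round(2),s['grip_width'],s['wrist_force'].round(1),s['moment'].round(2))
from scipy.spatial.transform import Rotation as Ro
R=Ro.from_euler('xyz',s['ee_rot'],degrees=True)
print('cm',R.inv().apply(np.array([.503,-.184,.097])-s['tool_pos'])*100,'rot',(R.inv()*Ro.from_euler('xyz',[180,0,float(sys.argv[1])],degrees=True)).as_rotvec())
E
python3 st.py 171.5; python3 -c "
from m import *
c=shot('wrist','wrist2.png')"
```

```text
[-20.1  18.6 -12.5  58.4  -0.  -11.1] [ 0.5054 -0.1851  0.1087] [-179.88    0.43  171.  ] 0.5993535238910824 [ 0.6 -0.5 -0.1] [ 0.01 -0.01 -0.04]
cm [0.25960627 0.06985843 1.16317445] rot [-0.00219964  0.00744062 -0.00872874]
```

View pics/wrist2.png

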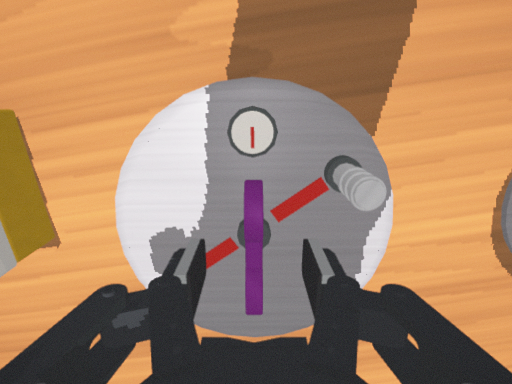

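The wings stand upright in the picture, from (254,181) to (254,314), centred between the jaws, and the ports are clear. Next I go down and close.

Emit:
play_rows([
  {"claw":0.6,"linear":[0.2,0.05,0.6],"rot":[0,0.007,-0.005]},
  {"claw":0.6,"linear":[0,0,0.6],"rot":[0,0,0]},
  {"claw":0.6,"linear":[0,0,0],"rot":[0,0,0]},
  {"claw":0.3,"linear":[0,0,0],"rot":[0,0,0]},
  {"claw":0.2,"linear":[0,0,0],"rot":[0,0,0]},
], newtons=30)

```text
time_s: 4.75
tool_pos: [0.5059, -0.1853, 0.1005]
ee_rot: [-179.8, 0.4, 171.3]
wrist_force: [0.2, -0.6, 0.2]
grip_width: 0.269
```

Emit:
play_rows([
  {"claw":0.0,"linear":[0,0,0],"rot":[0,0,0]},
  {"claw":0.0,"linear":[0,0,0],"rot":[0,0,0]},
  {"claw":0.0,"linear":[0,0,0],"rot":[0,0,0]},
  {"claw":0.0,"linear":[0,0,0],"rot":[0,0,0]},
  {"claw":0.0,"linear":[0,0,0],"rot":[0,0,0]},
])

```text
time_s: 5.25
tool_pos: [0.506, -0.1852, 0.1008]
ee_rot: [-179.8, 0.4, 171.3]
wrist_force: [-0.3, -0.6, -1.3]
grip_width: 0.095
```

```bash
python3 st.py 171.5
```

```text
[-20.   19.1 -13.1  57.4  -0.1 -11.3] [ 0.506  -0.1852  0.1008] [-179.81    0.38  171.28] 0.09463802651694515 [-0.3 -0.6 -1.3] [0.07 0.   0.01]
cm [0.32111499 0.07536305 0.3738467 ] rot [-0.00328425  0.00662404 -0.00390091]
```

Emit:
play_rows([
  {"claw":0.0,"linear":[0,-0.03,0],"rot":[0,0,0.1]},
  {"claw":0.0,"linear":[0,-0.03,0],"rot":[0,0,0.1]},
  {"claw":0.0,"linear":[0,-0.03,0],"rot":[0,0,0.1]},
  {"claw":0.0,"linear":[0,-0.03,0],"rot":[0,0,0.1]},
  {"claw":0.0,"linear":[0,0,0],"rot":[0,0,0]},
], newtons=40)

```text
time_s: 5.75
tool_pos: [0.5056, -0.1865, 0.1008]
ee_rot: [-179.9, 0.4, 147.6]
wrist_force: [-0.8, 0.1, -1.0]
grip_width: 0.094
```

```bash
python3 st.py 116.5
```

```text
[-20.2  19.1 -13.1  57.4  -0.1  12.3] [ 0.5056 -0.1865  0.1008] [-179.95    0.42  147.55] 0.09392122146840481 [-0.8  0.1 -1. ] [ 0.09 -0.04 -0.1 ]
cm [0.35318232 0.07389277 0.37935967] rot [0.0011505  0.00744487 0.54196124]
```

Emit:
play_rows([
  {"claw":0.0,"linear":[0,-0.03,0],"rot":[0,0,0.1]},
  {"claw":0.0,"linear":[0,-0.03,0],"rot":[0,0,0.1]},
  {"claw":0.0,"linear":[0,-0.03,0],"rot":[0,0,0.1]},
  {"claw":0.0,"linear":[0,-0.03,0],"rot":[0,0,0.1]},
  {"claw":0.0,"linear":[0,0,0],"rot":[0,0,0]},
])

```text
time_s: 6.25
tool_pos: [0.5047, -0.1874, 0.1008]
ee_rot: [179.9, 0.4, 124.7]
wrist_force: [-0.1, -0.3, -1.0]
grip_width: 0.095
```

```bash
python3 st.py 116.5
```

```text
[-20.3  19.  -13.1  57.4  -0.2  35. ] [ 0.5047 -0.1874  0.1008] [179.91   0.41 124.72] 0.09477346374824874 [-0.1 -0.3 -1. ] [ 0.06  0.04 -0.1 ]
cm [0.37600588 0.05730844 0.37882749] rot [0.00210118 0.0070226  0.14347589]
```

Emit:
play_rows([
  {"claw":0.0,"linear":[0,-0.03,0],"rot":[0,0,0.07]},
  {"claw":0.0,"linear":[0,-0.02,0],"rot":[0,0,0.05]},
  {"claw":0.0,"linear":[0,0,0],"rot":[0,0,0.02]},
  {"claw":0.0,"linear":[0,0,0],"rot":[0,0,0]},
  {"claw":0.0,"linear":[0,0,0],"rot":[0,0,0]},
])

```text
time_s: 6.75
tool_pos: [0.5043, -0.1876, 0.1008]
ee_rot: [179.9, 0.4, 117.7]
wrist_force: [-0.5, 0.1, -0.1]
grip_width: 0.095
```

```bash
python3 st.py 116.5; python3 -c "
from m import *
c=shot('wrist','wrist3.png')
P=pts(box(purple(c),225,285,165,330));R=pts(box(red(c),100,400,100,340))
print(len(P),line(px2w(c,P,.116)),len(R),line(px2w(c,R,.085)))"
```

```text
[-20.3  19.  -13.2  57.4  -0.2  42. ] [ 0.5043 -0.1876  0.1008] [179.86   0.4  117.65] 0.09461056241362788 [-0.5  0.1 -0.1] [ 0.07  0.03 -0.07]
cm [0.38131063 0.0523322  0.37738481] rot [0.00248178 0.00687284 0.02014237]
2666 (array([ 0.50098193, -0.18090153]), np.float64(117.54354769611447)) 468 (array([ 0.4799753 , -0.15413106]), np.float64(41.92749019382524))
```

View pics/wrist3.png

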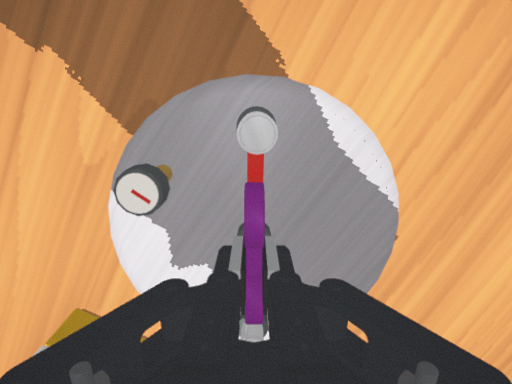

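The wings at (254,183–325) almost line up with the stripe at (255,168) and the port at (257,132). About 1° is left. I'll make that last nudge, then let go and lift.

Emit:
play_rows([
  {"claw":0.0,"linear":[0,0,0],"rot":[0,0,0.025]},
  {"claw":0.0,"linear":[0,0,0],"rot":[0,0,0]},
  {"claw":0.0,"linear":[0,0,0],"rot":[0,0,0]},
])

```text
time_s: 7.1
tool_pos: [0.5042, -0.1876, 0.1008]
ee_rot: [179.9, 0.4, 116.2]
wrist_force: [0.4, -0.1, -0.6]
grip_width: 0.092
```

```bash
python3 st.py 116.5
```

```text
[-20.3  19.  -13.2  57.4  -0.2  43.5] [ 0.5042 -0.1876  0.1008] [179.86   0.39 116.22] 0.09228235802975412 [ 0.4 -0.1 -0.6] [ 0.    0.13 -0.02]
cm [0.38250042 0.05009359 0.3772603 ] rot [ 0.00241437  0.00685445 -0.00489695]
```

Emit:
play_rows([
  {"claw":0.5,"linear":[0,0,0],"rot":[0,0,0]},
  {"claw":0.5,"linear":[0,0,0],"rot":[0,0,0]},
  {"claw":0.5,"linear":[0,0,0],"rot":[0,0,0]},
  {"claw":0.5,"linear":[0,0,0],"rot":[0,0,0]},
  {"claw":0.5,"linear":[0,0,0],"rot":[0,0,0]},
])

```text
time_s: 7.6
tool_pos: [0.5045, -0.1877, 0.1009]
ee_rot: [179.8, 0.4, 116.3]
wrist_force: [-0.1, 0.2, -0.6]
grip_width: 0.498
```

Emit:
play_rows([
  {"claw":0.5,"linear":[0,0,-2],"rot":[0,0,0]},
  {"claw":0.5,"linear":[0,0,-3],"rot":[0,0,0]},
  {"claw":0.5,"linear":[0,0,-4],"rot":[0,0,0]},
  {"claw":0.5,"linear":[0,0,-3],"rot":[0,0,0]},
  {"claw":0.5,"linear":[0,0,0],"rot":[0,0,0]},
])

```text
time_s: 8.1
tool_pos: [0.5027, -0.1867, 0.2241]
ee_rot: [180.0, 0.3, 116.3]
wrist_force: [1.0, 0.1, 1.1]
grip_width: 0.503
```

```bash
python3 st.py 116.5; python3 -c "
from m import *
c=shot('wrist','wrist4.png');P=pts(box(purple(c),200,310,150,290));R=pts(box(red(c),200,310,120,300))
print(len(P),line(px2w(c,P,.116)),len(R),line(px2w(c,R,.085)))
c=shot('scene','scene4.png');b=(75,190,175,260);P=pts(box(purple(c),*b));R=pts(box(red(c),*b))
print(len(P),line(px2w(c,P,.116)),len(R),line(px2w(c,R,.085)))
g0,g1=[load(f)['img'][150:245,250:355].astype(int) for f in('scene0.png','scene4.png')];print('grey diff',(abs(g0-g1).max(2)>40).sum())"
```

```text
[-20.3  14.7  -0.4  74.7  -0.2  43.5] [ 0.5027 -0.1867  0.2241] [179.97   0.27 116.26] 0.5031608599103886 [1.  0.1 1.1] [ 0.04 -0.03  0.01]
cm [ 0.28564881  0.13863661 12.70595333] rot [ 0.00054495  0.00464709 -0.00410487]
792 (array([ 0.50206374, -0.18306601]), np.float64(116.5257139888447)) 135 (array([ 0.48389088, -0.14647925]), np.float64(118.38870545227584))
619 (array([ 0.50809834, -0.1852121 ]), np.float64(122.87792521673072)) 138 (array([ 0.50102158, -0.18713743]), np.float64(116.77049520999142))
grey diff 0
```

View pics/wrist4.png

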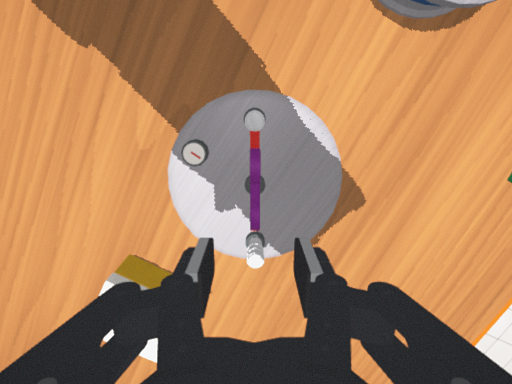

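View pics/scene4.png

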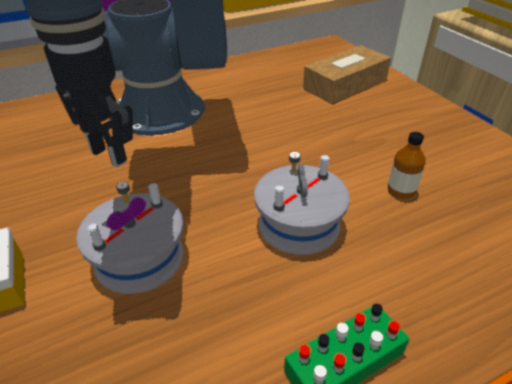

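The wrist view shows the wings at (255,150–230) in line with the stripe at (255,140) and both ports. The scene view shows the gripper clear of everything and the grey nut unchanged. I'm handing in.

```bash
python3 -c "
from h import *
print(robot.finish_job())"
```

```text
the job is handed in; nothing more can be done
None
```

I gripped the purple wing nut on its wings and turned it about 55° clockwise. I then let go, lifted about 12 cm clear, and handed the job in at about 8.2 s.

**Alignment:** The last wrist picture puts the wings at 116.5° in world axes. The stripes measured 116.4–116.6° when they were fully visible.

**Contact and grey nut:** The wrist force readings, taken at the end of each move, stayed under about 2 N. The pictures show the ports and gauge untouched, and the pixels around the grey nut did not change between the first and last scene pictures.

**Checks that disagreed:**
- The wing angle from the oblique scene camera came out at 122.9°. I put this down to projecting the upright plate onto a single height, and relied on the overhead wrist view and the gripper yaw (116.2°) instead.
- The short piece of stripe still visible past the wings gave 118.4°, but it covers too little of the stripe to be reliable.

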